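# Couple the shaker tray to its drive with the clevis pin

## Task

Couple the bench shaker's tray to its drive: take the red-handled clevis pin out of its rest, put it into the eye in the tray's front apron, slide the tray along with it, feeling gently for the drive rod's eye hidden underneath, until the pin goes through both, and leave it fully home with its collar flat on the apron. Do not force the pin against the shaker or strain the parked drive sideways once the pin has caught, and leave the bottle and the timer where they stand.

Things in the scene. Friction and masses are not known exactly. Their poses are not given: they have to be found in the camera images.
- shaker: White bench shaker fixed to the worktop, bed 215 x 310 mm, with a blue drive housing at its front right corner (59 mm high) and an aluminium tray holding two petri dishes (highest point 66 mm). Origin at the worktop below the bed, z up; the tray slides along its y axis; its -x side, with the tray's apron, faces the robot
- tray_eye (a point): Centre of the mouth of the upper eye, in the top face of the tray's front apron, 60 mm above the worktop, moving with the tray: a 12 mm through hole with a 2 mm chamfer in the 14 mm thick, 60 x 148 mm aluminium apron. Axes as the shaker's; at x = -0.065, y = tray position in its frame
- drive_mid (a point): Fixed point of the shaker, under the apron, on the top face of the drive rod's blade at mid-stroke, 42 mm above the worktop. The blade has the lower eye, a 12 mm through hole with a 2 mm chamfer, at this x but an unmeasured y: 14 mm to the -y side to 26 mm to the +y side of this point, always at least 12 mm to the +y side of where the tray eye starts. The rod itself is braked
- blade_end (a point): Fixed point of the shaker 75 mm to the +y side of drive_mid, near the end of the blade: 32 mm wide, 150 mm long in y, 12 mm thick, hidden 4 mm below the apron. The blade is sprung: after a preload of 1.5 N it gives downward 1.5 N per mm, at most 8 mm, and springs up when the pin's nose finds its eye
- tray (a joint): Position of the tray along the shaker's y axis, m, 0 at mid-stroke, end stops at -0.042 and +0.045. It slides with 2 N of friction plus light damping, and stays where it is left; starts between -0.040 and -0.026
- pin: Clevis pin, 77 mm high overall, 80 g, standing in its rest. Origin at the middle of the nose, z up along the pin: steel shank 10 mm in diameter and 34 mm long, its last 5 mm tapering to 5.6 mm; collar 24 mm in diameter from 34 to 39 mm; red square handle 16 x 16 mm (sides along the pin's x and y) from 39 to 77 mm
- pin_collar (a point): Middle of the underside of the pin's collar, 34 mm above the nose; it lies on the tray eye's mouth when the pin is home, the nose then being 4 mm below the blade
- pin_rest: Grey block 50 x 50 x 45 mm fixed to the worktop, with a vertical 14 mm hole in which the pin stands at the start, its collar on the top face. Origin at the centre of its underside
- bottle_d: Bystander: white bottle with a red cap, 50 mm in diameter, 90 mm high. Origin at the centre of its underside
- timer: Bystander: flat white bench timer, 52 x 68 x 16 mm. Origin at the centre of its underside
- drive (a joint): How far the braked drive rod's blade is being strained along the shaker's y axis, m: 0 when nothing pushes it, wherever it stopped, so it does not tell where the lower eye is; it springs back, 4 N per mm. More than 3 mm (12 N sideways) damages the drive
There are look-alikes about, which are no part of the job. Of the things like the pin, leave any that is green; of the rest the smaller one is meant.

How it is judged:
By the outcome, as a careful person would: the job done as asked, in the order asked, and still so for the second after the job is handed in, with the robot touching nothing.
It also fails if it takes over 67 s, if anything falls off the work surface, if the arm or the gripper's body presses on something with over 40 N, if the wrist force passes 120 N, or if a joint passes its speed limit or range.

## Robot

A 6-joint arm with a two-finger parallel gripper is mounted at the origin on a cart in front of the work surface, level with it; the furniture and walls round the work are solid. World frame = base frame: x ahead of the robot, y to its left, z up, the work surface at z = 0. Lengths are in m, angles in rad, forces in N, time in s.
With the tool pointing down it reaches from about 0.275 to 0.975 m from the base axis. Payload 8.4 kg.
Tool frame: the origin (TCP) lies on the centre line of the jaws, within the pads' length; the fingertips stand 25 mm ahead of it and the grasp point (between the pads) lies 6 mm ahead of it (tip_extent is the distance from the TCP to the fingertips, in m); z points along the fingers, y is the line along which they close (so a half turn about z gives the same grasp; the last joint's range is limited). The gripper opens to 92 mm and grips with 3 to 60 N. Pads are 20 mm wide; open, the fingers measure 128 mm over their backs; the gripper's body (75 mm by 189 mm) begins 69 mm behind the grasp point.
Start: joints at [-1.23, 0.353, 1.633, -0, 1.155, -0.002], TCP at [0.21, -0.589, 0.24] pointing down, gripper open.
Joint ranges: [-2.63, 2.63], [-0.92, 2.1], [0.06, 2.66], [-1.3, 4.44], [0, 2.69], [-3.02, 3.02]. Speed limits (rad/s): [2.22, 2.22, 2.79, 3.14, 3.14, 3.14].

## Interface

Orientations are given as a unit quaternion [w, x, y, z].
In Python, from cell import * gives the robot as it stands. The module is installed in compiled form; this text tells all that it offers. Calls block until the motion is done:
- reach(position, orientation): joint-space move of the TCP to a pose.
- servo_line(position, frame=None, vel=0.15, threshold=None): straight line of the TCP; frame=None keeps the orientation; vel is the mean speed in m/s. With threshold (N) it stops when the force on the tool has changed by that much, and returns True; else False.
- move_joints(angles): joint-space move.
- gripper_open() and grasp(effort=None): open the fingers fully, or close them until they stop; effort is the grip in N (None keeps the last).
- hold(seconds).
- solve_ik(position, orientation): joint angles nearest the present ones, or None.
- state(): the state.
- capture(name): name is "side" or "top" or "wrist"; returns a dict with "color" (480x640x3 uint8, red, green, blue), "z_map" (480x640 float32, m along the optical axis (not along the pixel's ray), 0 where there is no reading), "fx", "fy", "cx", "cy" (pixels), "R" (3x3) and "t" (3): a world point X has camera coordinates R X + t; the wrist camera has in their place "tool_from_camera" (4x4, takes a point from camera to tool coordinates, whose origin is the TCP and whose axes are the flange's). Camera axes: x right, y down, z forward; pixel columns grow to the right and rows downward; lengths in m; the calibration is good to about 2 mm. A picture is of the moment at which its call begins: read the wrist's pose just before it.
A pose or a line that the arm cannot do raises MotionError and nothing moves.
- finish_job(): hands the job in; it is judged then, once.
The state is a dict: "time_s": time; "joints": joint angles; "qd": joint speeds; "joint_torque": joint torques, N m; "position": TCP position; "tcp_rot": TCP orientation; "wrist_force": force on the tool from outside, world axes, zero at the start; "moment": the same for the moment, N m; "opening": finger opening in m; "grasp_force": force on a finger pad.
Only numpy, scipy, OpenCV 4.12 (cv2) and the standard library are available. Lean on these libraries where they do the work, as an engineer would, in place of code of your own. Each camera call takes 0.05 s, during which the arm holds its last target. There are 200 camera calls.

## Working session

There is one attempt and no reset: what is moved stays moved. The work goes in short steps, each a Python script; the robot and the scene stay as the last script left them, time stands still between calls to the robot, and variables do not carry over. Pictures are saved under pics/ and viewed, at most 10 in all, crops included, and the job is handed in when it is done.

```bash
mkdir -p pics
python3 - <<'E'
from cell import *
import cv2,numpy as np,pickle
d={n:capture(n) for n in("top","side")}
pickle.dump(d,open("d.pkl","wb"))
for n in d: cv2.imwrite(f"pics/{n}0.png",d[n]["color"][...,::-1]); print(n,d[n]["fx"],d[n]["cx"],d[n]["cy"],d[n]["R"],d[n]["t"],(d[n]["z_map"]>0).mean())
s=state();print(s)
E
```

```text
top 477.3212706731636 325.3781846604882 243.32000196208622 [[ 1.04043816e-02 -9.99945845e-01 -2.35978181e-04]
 [-9.86424859e-01 -1.02250188e-02 -1.63894623e-01]
 [ 1.63883334e-01  1.93799694e-03 -9.86477824e-01]] [-0.08522272  0.47002451  1.11905805] 0.9959309895833334
side 434.52663133932197 313.50133505696937 246.43983613013995 [[-0.9991952   0.03667701 -0.01624045]
 [ 0.03482281  0.59221929 -0.80502403]
 [-0.01990797 -0.80494168 -0.59301987]] [0.47310424 0.09613707 0.97883129] 0.98294921875
{'time_s': 0.1, 'joints': array([-1.23039981e+00,  3.53574623e-01,  1.63402560e+00, -1.61001891e-05,
        1.15521513e+00, -2.39718299e-03]), 'qd': array([ 0.00030605,  0.00032694, -0.00040695,  0.00067189, -0.00051739,
        0.00076513]), 'joint_torque': array([-6.99117572e-04, -5.94906986e+01, -3.34932625e+01,  6.99553848e-02,
        1.84087880e-02, -2.49144534e-05]), 'position': array([ 0.20993758, -0.58825934,  0.23895604]), 'tcp_rot': array([-6.01405911e-04,  9.85346744e-01,  1.70562072e-01, -1.10085508e-04]), 'wrist_force': array([-0.08296753,  0.00379901, -0.61473619]), 'moment': array([ 0.00495601, -0.01559018, -0.02631133]), 'grasp_force': 0.0, 'opening': 0.09198251957472797}
```

View pics/top0.png

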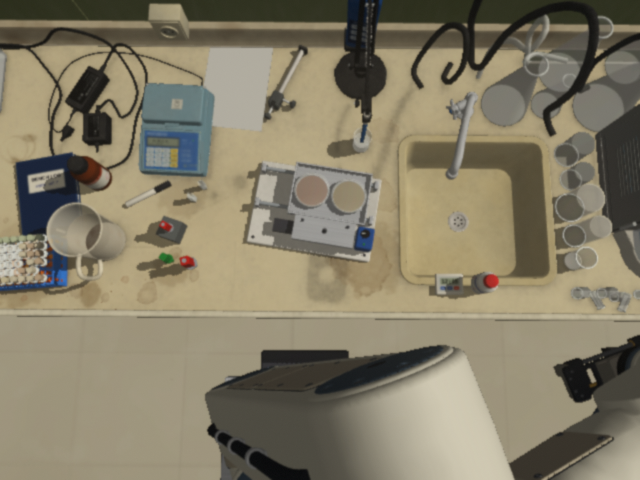

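View pics/side0.png

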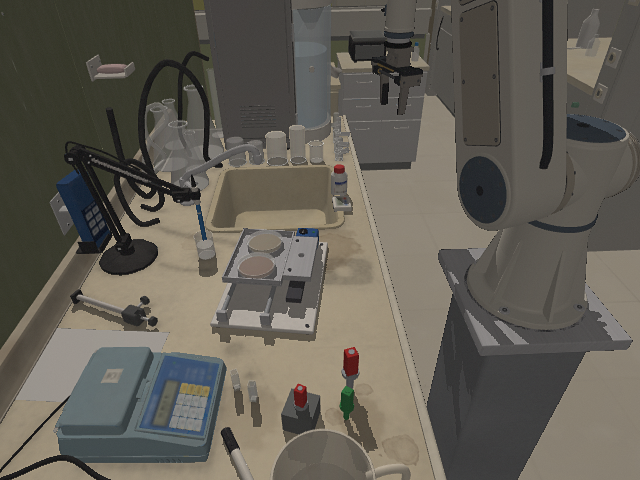

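The top view shows a red pin in the grey block at (166,227), a larger loose red pin at (187,261) and a green one at (166,258). In the side view they are at (300,395), (350,360) and (347,400). The red one in the block should be the right one: it is the smaller red and stands in the rest. The shaker's apron is around (324,231) in the top view. Next I'll take an enlarged crop and measurements.

```bash
cat > h.py <<'E'
import cv2,numpy as np
def ray(c,u,v,z):
    d=c["R"].T@np.array([(u-c["cx"])/c["fx"],(v-c["cy"])/c["fy"],1.]);o=-c["R"].T@c["t"]
    return o+d*(z-o[2])/d[2]
def cloud(c):
    v,u=np.mgrid[:480,:640];z=c["z_map"]
    P=np.stack([(u-c["cx"])/c["fx"]*z,(v-c["cy"])/c["fy"]*z,z],-1)
    return (P-c["t"])@c["R"]
def proj(c,X):
    p=c["R"]@np.asarray(X)+c["t"];return p[0]/p[2]*c["fx"]+c["cx"],p[1]/p[2]*c["fy"]+c["cy"]
E
python3 - <<'E'
from h import *
import pickle
d=pickle.load(open("d.pkl","rb"))
T,S=d["top"],d["side"]
a=cv2.resize(T["color"][150:270,240:390],None,fx=4,fy=4,interpolation=2)
b=cv2.resize(T["color"][205:275,140:205],None,fx=3,fy=3,interpolation=2)
e=cv2.resize(S["color"][335:435,275:365],None,fx=2,fy=2,interpolation=2)
im=np.zeros((480,800,3),np.uint8);im[:,:600]=a;im[:b.shape[0],600:600+b.shape[1]]=b;im[260:460,600:780]=e
cv2.imwrite("pics/crop1.png",im[...,::-1])
for n,c in d.items():
    W=cloud(c);h=cv2.cvtColor(c["color"],cv2.COLOR_RGB2HSV)
    for nm,m in(("red",((h[...,0]<6)|(h[...,0]>174))&(h[...,1]>170)&(h[...,2]>80)),("blue",(h[...,0]>105)&(h[...,0]<125)&(h[...,1]>170)&(h[...,2]>90))):
        k,l,st,ce=cv2.connectedComponentsWithStats(m.astype(np.uint8))
        for i in range(1,k):
            if st[i,4]>40:
                w=W[l==i];print(n,nm,st[i],ce[i].round(1),np.median(w,0).round(3),w[:,2].max().round(3))
W=cloud(T)
# apron & bed heights region
sub=W[150:270,240:390]
for z0,z1 in((.010,.03),(.03,.045),(.054,.063)):
    m=((sub[...,2]>z0)&(sub[...,2]<z1)).astype(np.uint8)
    k,l,st,ce=cv2.connectedComponentsWithStats(m)
    for i in range(1,k):
        if st[i,4]>150: print(z0,st[i],np.median(sub[l==i],0).round(3),cv2.minAreaRect(sub[l==i][:,:2].astype(np.float32)))
E
```

```text
top red [160 223  11   8  43] [165.9 226.6] [0.5   0.295 0.082] 0.09
top red [181 256  13  10  76] [187.6 261.5] [0.415 0.235 0.094] 1.181
top red [485 275  13  12 129] [491.  280.5] [ 0.38  -0.46   0.088] 0.093
top blue [ 56 269  10  16 105] [ 61.4 275.9] [0.388 0.562 0.008] 0.046
side red [344 347  14  29 252] [351.6 361.9] [0.418 0.252 0.087] 0.666
side red [294 384  12  24 163] [298.8 395.5] [0.506 0.307 0.082] 0.666
0.01 [ 14  17  40  38 911] [0.619 0.051 0.013] ((0.618855357170105, 0.05145590752363205), (0.08728295564651489, 0.09276194870471954), 80.82177734375)
0.01 [125  28  17  51 310] [ 0.582 -0.199  0.012] ((0.5801354646682739, -0.1987728476524353), (0.024200210347771645, 0.12903061509132385), 80.96147155761719)
0.01 [   7   53  124   59 1820] [0.487 0.034 0.013] ((0.5028942823410034, -0.042760103940963745), (0.3088097870349884, 0.09948848187923431), 80.91172790527344)
0.03 [ 32  68  22  16 266] [0.513 0.024 0.04 ] ((0.5137127637863159, 0.023921843618154526), (0.04890016093850136, 0.03313558176159859), 81.97714233398438)
0.054 [  47   12   86   87 2399] [ 0.517 -0.065  0.059] ((0.5628273487091064, -0.08543623983860016), (0.19018155336380005, 0.1916903853416443), 81.12089538574219)
0.054 [ 91  28  36  36 519] [ 0.586 -0.134  0.061] ((0.5853472352027893, -0.1348360925912857), (0.08322305977344513, 0.08642025291919708), 76.3165054321289)
0.054 [116  77  18  23 197] [ 0.484 -0.175  0.056] ((0.4832881689071655, -0.175170436501503), (0.03833654522895813, 0.050990015268325806), 77.49964141845703)
```

View pics/crop1.png

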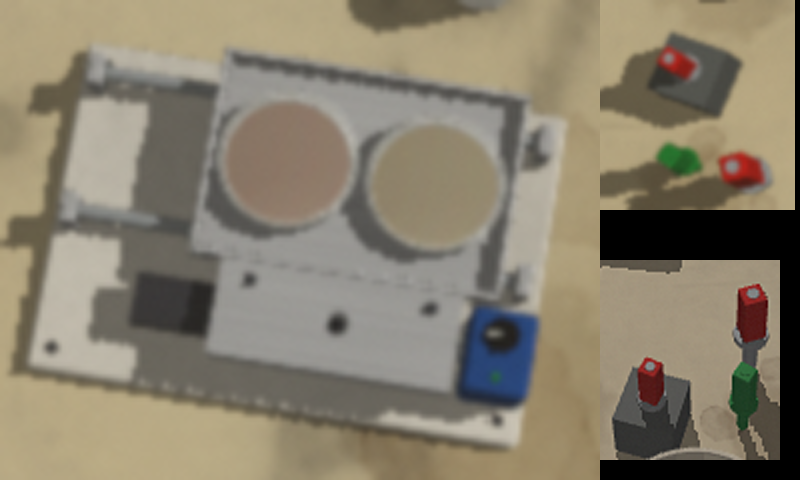

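The crop confirms it. The red pin in the grey block (inset 678,62) is smaller than the loose red one (740,168), and the green one is to be left alone. The tray eye is the larger middle hole at crop (338,323), which is top pixel (324.5,230.8); the two small dots are bolts. Next are wrist views over the eye and the pin.

```bash
cat >> h.py <<'E'
from scipy.spatial.transform import Rotation as Ro
YAW=np.deg2rad(-9.1)
def down(yaw):  # tool z down, tool x along heading yaw
    q=(Ro.from_euler('z',yaw)*Ro.from_euler('x',np.pi)).as_quat();return np.array([q[3],*q[:3]])
def wcam(c,s):
    q=s["tcp_rot"];R=Ro.from_quat([q[1],q[2],q[3],q[0]]).as_matrix()
    M=c["tool_from_camera"];Rc=R@M[:3,:3];o=R@M[:3,3]+s["position"]
    c["R"]=Rc.T;c["t"]=-Rc.T@o;return c
E
python3 - <<'E'
from cell import *
from h import *
import pickle
d=pickle.load(open("d.pkl","rb"));T=d["top"]
eye=ray(T,324.5,230.75,.06);pin=ray(T,166,226,.088)
print("eye",eye,"pin",pin)
W=cloud(T).reshape(-1,3);
for r in(.05,.08,.1,.13,.16):
    q=W[np.hypot(*(W[:,:2]-pin[:2]).T)<r];i=q[:,2].argmax();print(r,q[i])
out=[]
for nm,p,yaw,z in(("eye",eye,YAW,.30),("pin",pin,0,.30)):
    best=None
    for k in(0,np.pi/2,np.pi,-np.pi/2):
        j=solve_ik([p[0],p[1],z],down(yaw+k));print(nm,k,None if j is None else np.round(j,2))
        if j is not None and (best is None or abs(j[5])<abs(best[1][5])): best=(k,j)
    move_joints(best[1]);hold(.3)
    s=state();c=wcam(capture("wrist"),s);out.append((s,c));print(s["time_s"],s["position"],best[0],"proj",proj(c,p),c["tool_from_camera"].round(3).tolist())
pickle.dump(out,open("w.pkl","wb"))
im=np.zeros((480,800,3),np.uint8)
for i,(s,c) in enumerate(out):
    im[:300,i*400:(i+1)*400]=cv2.resize(c["color"],(400,300),interpolation=3)
cv2.imwrite("pics/w.png",im[:300,:,::-1])
E
```

```text
eye [ 0.49780123 -0.07796201  0.06      ] pin [0.49984867 0.2921831  0.088     ]
0.05 [0.50655244 0.29665829 0.08991744]
0.08 [0.50655244 0.29665829 0.08991744]
0.1 [0.4206093  0.24088353 0.1035924 ]
0.13 [0.50387839 0.41517218 0.16054332]
0.16 [0.51939498 0.42739247 0.16079976]
eye 0 [-0.16  0.11  1.82 -0.    1.22  1.57]
eye 1.5707963267948966 [-0.16  0.11  1.82 -0.    1.22  0.  ]
eye 3.141592653589793 [-0.16  0.11  1.82  0.    1.22 -1.57]
eye -1.5707963267948966 None
2.5167 [ 0.49777631 -0.07831274  0.29991691] 1.5707963267948966 proj (np.float64(323.16662952819826), np.float64(213.3746837112963)) [[0.0, -0.958, -0.288, 0.082], [1.0, 0.0, -0.001, -0.0], [0.001, -0.288, 0.958, -0.146], [0.0, 0.0, 0.0, 1.0]]
pin 0 [ 0.53  0.23  1.67 -0.    1.25  2.1 ]
pin 1.5707963267948966 [ 0.53  0.23  1.67 -0.    1.25  0.53]
pin 3.141592653589793 [ 0.53  0.23  1.67  0.    1.25 -1.04]
pin -1.5707963267948966 [ 0.53  0.23  1.67  0.    1.25 -2.62]
4.25 [0.50018845 0.29150839 0.30010815] 1.5707963267948966 proj (np.float64(322.5825484744635), np.float64(219.4833005894757)) [[0.0, -0.958, -0.287, 0.082], [1.0, 0.0, -0.001, -0.0], [0.001, -0.287, 0.958, -0.146], [0.0, 0.0, 0.0, 1.0]]
```

View pics/w.png

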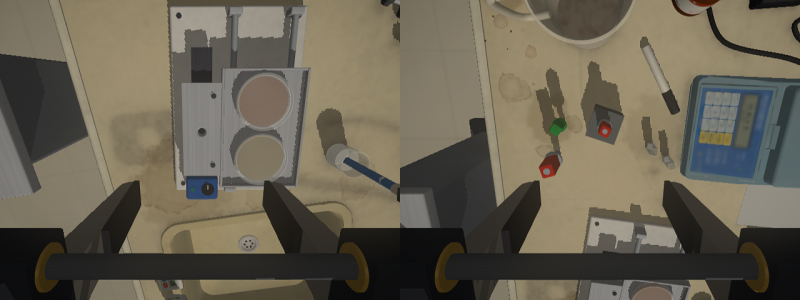

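The wrist views show the eye hole near (323,211) and the pin handle near (326,206), in full-resolution pixels. I'll refine both to sub-pixel.

Run:
```python
from h import *
import pickle
(s1,E_),(s2,P)=pickle.load(open("w.pkl","rb"))
g=cv2.cvtColor(E_["color"],cv2.COLOR_RGB2GRAY)
x0,y0=300,190;sub=g[y0:y0+45,x0:x0+45];med=np.median(sub)
k,l,st,ce=cv2.connectedComponentsWithStats((sub<.75*med).astype(np.uint8))
for i in range(1,k):
    if st[i,4]>8: u,v=ce[i]+[x0,y0];print("hole",st[i],u,v,ray(E_,u,v,.06),ray(E_,u,v,.055))
h=cv2.cvtColor(P["color"],cv2.COLOR_RGB2HSV);m=(((h[...,0]<6)|(h[...,0]>174))&(h[...,1]>150)&(h[...,2]>70)).astype(np.uint8)
m[:, :280]=0;m[300:]=0
k,l,st,ce=cv2.connectedComponentsWithStats(m)
for i in range(1,k):
    if st[i,4]>40: u,v=ce[i];print("red",st[i],u,v,ray(P,u,v,.085))
W=cloud(P)
sel=(W[...,2]>.04)&(W[...,2]<.05)&(np.hypot(W[...,0]-.5,W[...,1]-.3)<.05)
print("block",cv2.minAreaRect(W[sel][:,:2].astype(np.float32)))
sel=(W[...,2]>.084)&(W[...,2]<.094)&(np.hypot(W[...,0]-.5,W[...,1]-.3)<.03)
print("top",sel.sum(),W[sel].mean(0),np.median(W[sel],0),cv2.minAreaRect(W[sel][:,:2].astype(np.float32)))
for zc,C in((.059,E_),):
    V=cloud(C);a=(V[...,2]>.012)&(V[...,2]<.018)&(V[...,0]>.4)&(V[...,0]<.72)&(np.abs(V[...,1]+.03)<.3);print("bed",V[a].mean(0),cv2.minAreaRect(V[a][:,:2].astype(np.float32)))
a=cv2.resize(E_["color"][170:250,270:370],None,fx=4,fy=4,interpolation=2)
b=cv2.resize(P["color"][150:250,285:385],None,fx=4,fy=4,interpolation=2)
im=np.zeros((400,800,3),np.uint8);im[:320,:400]=a;im[:,400:]=b
cv2.imwrite("pics/wc.png",im[...,::-1])
```

```text
hole [ 17  15  14  14 147] 322.89115646258506 211.42857142857142 [ 0.49784216 -0.0759957   0.06      ] [ 0.49767647 -0.07702218  0.055     ]
red [317 194  22  27 243] 327.4650205761317 208.0411522633745 [0.50433314 0.30222955 0.085     ]
block ((0.5041636824607849, 0.3008826971054077), (0.05037613958120346, 0.05009206011891365), 71.14398956298828)
top 303 [0.50419458 0.30152688 0.08820771] [0.50388542 0.30191969 0.08832473] ((0.5042697787284851, 0.30103063583374023), (0.01592215895652771, 0.016138315200805664), 62.151092529296875)
bed [0.55641798 0.03536142 0.01445968] ((0.5949141383171082, -0.057038307189941406), (0.3085772395133972, 0.28617924451828003), 81.01753997802734)
```

View pics/wc.png

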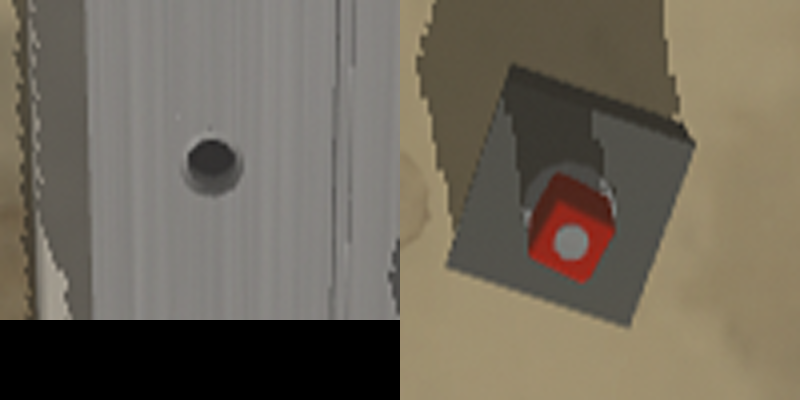

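The eye is at (0.4978, -0.0762). Its tray coordinate is -0.034, which lies inside the stated range. The pin axis is at (0.5042, 0.3010), the same as the block centre. Its handle yaw is 62° and its top is at z = 0.088 as expected. Now I'll pick it up.

```bash
sed -i 's/deg2rad(-9.1)/deg2rad(-9.0)/' h.py
python3 - <<'E'
from cell import *
from h import *
q=down(np.deg2rad(62.15-180));p=[.5042,.3010]
reach([*p,.16],q);servo_line([*p,.079],vel=.08);
s=state();print(s["time_s"],s["position"],s["wrist_force"])
grasp(40);hold(.2);s=state();print(s["opening"],s["grasp_force"],s["wrist_force"],s["position"])
servo_line([*p,.17],vel=.1);hold(.3);s=state();print(s["opening"],s["wrist_force"],s["moment"])
e=[.4978,-.0764];q2=down(YAW+np.pi)
j=solve_ik([*e,.17],q2);print(j)
reach([*e,.17],q2);servo_line([*e,.138],vel=.1);hold(.4);s=state();print(s["time_s"],s["position"],s["wrist_force"],s["joints"][5])
c=wcam(capture("wrist"),s)
cv2.imwrite("pics/h.png",np.hstack([c["color"][:,100:540],capture("top")["color"][150:270,250:390].repeat(4,0).repeat(4,1)[:,:360][:480]])[...,::-1])
E
```

```text
7.725 [0.50457148 0.30125044 0.07950925] [ 0.27439259 -0.09165069  0.58503473]
0.015774978452746658 39.999825954437256 [0.14601349 0.0879622  0.11851302] [0.50421683 0.30098947 0.07899757]
0.015597279101526982 [ 0.41162452 -0.1822335  -0.9909967 ] [ 0.04069382 -0.13025148 -0.007241  ]
[-0.15526541  0.24938954  1.95591827  0.          0.93628485 -1.5689821 ]
12.6917 [ 0.49795199 -0.07645682  0.13831975] [ 0.75737607  0.53711272 -0.57284919] -1.5690109189314256
```

View pics/h.png

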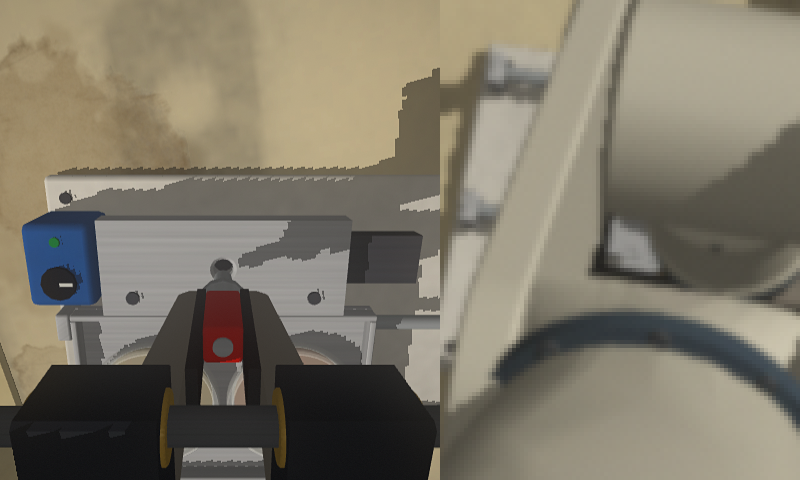

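The pin is held upright and its nose is at the eye: hole at (222,266) in the left panel, handle at (222,325). I'll lower it gently until it touches the blade.

```bash
cat >> h.py <<'E'
def favg(n=6):
    from cell import state,hold
    F=[]
    for _ in range(n): hold(.03);F.append(state()["wrist_force"])
    F=np.mean(F,0);c,s=np.cos(YAW),np.sin(YAW)
    return np.array([c*F[0]+s*F[1],-s*F[0]+c*F[1],F[2]])  # shaker axes
AX=np.array([np.cos(YAW),np.sin(YAW),0]);AY=np.array([-np.sin(YAW),np.cos(YAW),0])
E
python3 - <<'E'
from cell import *
from h import *
b=favg();print("base",b)
e=np.array([.4978,-.0764,.0]);
for z in(.124,.113,.111,.1095,.1085,.108):
    e[2]=z;hit=servo_line(e,vel=.03,threshold=5);f=favg()-b;s=state()
    print(z,hit,f.round(2),s["position"].round(4),round(s["time_s"],2))
    if hit or f[2]>3: break
E
```

```text
base [ 0.08607068 -0.31981715 -1.03431972]
0.124 False [-0.07  0.82  0.35] [ 0.4979 -0.0764  0.1242] 13.81
0.113 False [0.21 0.33 0.25] [ 0.4978 -0.0764  0.1131] 14.53
0.111 False [-0.06  0.28  0.23] [ 0.4978 -0.0764  0.111 ] 14.97
0.1095 False [0.33 0.1  2.14] [ 0.498  -0.0764  0.1096] 15.43
0.1085 False [0.32 0.37 3.3 ] [ 0.498  -0.0764  0.1086] 15.88
```

Run:
```python
from cell import *
from h import *
b=np.array([.2,0,-.9]);e=np.array([.4978,-.0764,.1085])
servo_line(e+AY*.006,vel=.02);d=.006
while d<.066:
    f=favg(4)-b;s=state();print(round(d*1e3,1),f.round(2),round(s["time_s"],2))
    if d>.008 and f[2]<1.2: break
    if abs(f[1])>9: print("side");break
    d+=.0015;servo_line(e+AY*d,vel=.02,threshold=9)
print(state()["position"])
```

```text
6.0 [ 0.5  -3.54  3.77] 16.46
7.5 [ 0.45 -4.09  4.63] 16.84
9.0 [ 1.19 -3.32  4.59] 17.23
10.5 [ 0.89 -3.42  4.36] 17.61
12.0 [ 0.49 -3.12  4.39] 17.99
13.5 [ 0.59 -3.63  4.54] 18.38
15.0 [ 1.32 -3.44  4.68] 18.76
16.5 [ 1.33 -3.25  4.38] 19.14
18.0 [ 1.17 -3.08  4.1 ] 19.52
19.5 [ 1.7  -3.22  4.33] 19.91
21.0 [ 0.99 -3.29  4.73] 20.29
22.5 [ 1.74 -3.53  4.16] 20.68
24.0 [ 1.69 -3.24  4.62] 21.06
25.5 [ 1.8  -3.28  4.31] 21.44
27.0 [ 1.45 -3.37  4.75] 21.82
28.5 [ 1.04 -3.27  4.57] 22.21
30.0 [ 1.66 -3.07  4.23] 22.59
31.5 [ 0.8  -3.27  4.49] 22.98
33.0 [ 1.53 -3.24  4.61] 23.36
34.5 [ 1.39 -3.71  4.58] 23.74
36.0 [ 1.32 -3.35  4.39] 24.12
37.5 [ 1.2  -3.55  5.17] 24.51
39.0 [ 1.28 -3.53  4.53] 24.89
40.5 [ 1.54 -3.59  4.26] 25.27
42.0 [ 1.68 -3.24  4.23] 25.66
43.5 [ 1.24 -3.29  4.13] 26.04
45.0 [ 1.15 -3.28  4.49] 26.43
46.5 [ 1.28 -3.15  4.46] 26.81
48.0 [ 2.02 -1.01  1.1 ] 27.19
[ 0.50525636 -0.0287532   0.10835476]
```

At 48 mm the vertical force dropped from 4.5 N to 1.1 N, so the nose has found the eye's chamfer. I'll go about 2.5 mm further to centre it, then lower it step by step.

Run:
```python
from cell import *
from h import *
b=np.array([.2,0,-.9]);e=np.array([.4978,-.0764,.1085])
for d in(.0492,.0504):
    servo_line(e+AY*d,vel=.02,threshold=8);f=favg(4)-b;print(d,f.round(2))
    if f[1]<-5: break
p=e+AY*d
for z in(.1075,.1065,.1055,.1045,.1035,.1025):
    p[2]=z;hit=servo_line(p,vel=.02,threshold=6);f=favg(4)-b;s=state()
    print(z,hit,f.round(2),s["position"].round(4),round(s["time_s"],2))
    if hit or f[2]>4.5 or abs(f[1])>7: break
```

```text
0.0492 [ 2.44 -0.67 -0.31]
0.0504 [ 2.06 -1.38 -1.17]
0.1075 False [ 1.68 -1.08 -0.52] [ 0.5056 -0.0266  0.1074] 28.34
0.1065 False [ 1.29 -1.09 -0.15] [ 0.5056 -0.0266  0.1064] 28.73
0.1055 False [ 1.23 -0.79 -0.98] [ 0.5056 -0.0266  0.1054] 29.11
0.1045 False [ 1.14 -0.7  -1.06] [ 0.5056 -0.0266  0.1044] 29.49
0.1035 False [ 1.37 -0.93 -0.59] [ 0.5056 -0.0266  0.1034] 29.88
0.1025 False [ 0.83 -0.81 -0.62] [ 0.5056 -0.0266  0.1024] 30.26
```

Run:
```python
from cell import *
from h import *
b=np.array([.2,0,-.9]);e=np.array([.4978,-.0764,.1085]);p=e+AY*.0504
for z in(.1,.098,.096,.095,.0943,.0938,.0934):
    p[2]=z;hit=servo_line(p,vel=.02,threshold=6);f=favg(4)-b;s=state()
    print(z,hit,f.round(2),s["position"].round(4),round(s["time_s"],2))
    if hit or f[2]>3 or abs(f[1])>7: break
```

```text
0.1 False [ 0.75 -0.49 -1.21] [ 0.5056 -0.0266  0.0999] 30.67
0.098 False [ 0.63 -1.23 -0.84] [ 0.5057 -0.0266  0.098 ] 31.05
0.096 False [ 0.95 -1.24 -0.97] [ 0.5057 -0.0266  0.0959] 31.43
0.095 False [ 0.79 -0.27 -0.82] [ 0.5057 -0.0266  0.095 ] 31.82
0.0943 False [ 0.65 -0.65 -0.28] [ 0.5057 -0.0266  0.0943] 32.2
0.0938 False [-0.78 -0.48  3.28] [ 0.5057 -0.0266  0.0939] 32.58
```

The collar met the apron at TCP z ≈ 0.094, as predicted. I'll release the pin, retreat and check.

Run:
```python
from cell import *
from h import *
e=np.array([.4978,-.0764,0]);p=e+AY*.0504
gripper_open();hold(.2);p[2]=.2;servo_line(p,vel=.1)
p2=p-AX*.07;p2[2]=.26;servo_line(p2,vel=.15);hold(.3)
s=state();c=wcam(capture("wrist"),s);W=cloud(c)
print(s["time_s"],"top z",W[(np.hypot(*(W[...,:2]-p[:2]).transpose(2,0,1))<.012)&(W[...,2]>.085)].mean(0),p)
m=(np.hypot(*(W[...,:2]-p[:2]).transpose(2,0,1))<.006)&(W[...,2]>.085);print(np.percentile(W[m][:,2],[5,50,95]))
u,v=map(int,proj(c,[*p[:2],.08]));u=min(max(u,100),540);v=min(max(v,75),405)
cv2.imwrite("pics/fin.png",np.vstack([cv2.resize(c["color"][v-75:v+75,u-100:u+100],(800,600),interpolation=2)])[...,::-1])
```

```text
36.2417 top z [ 0.50193126 -0.02503415  0.10018527] [ 0.5056843  -0.02662051  0.2       ]
[0.10267906 0.10387021 0.10506326]
```

View pics/fin.png

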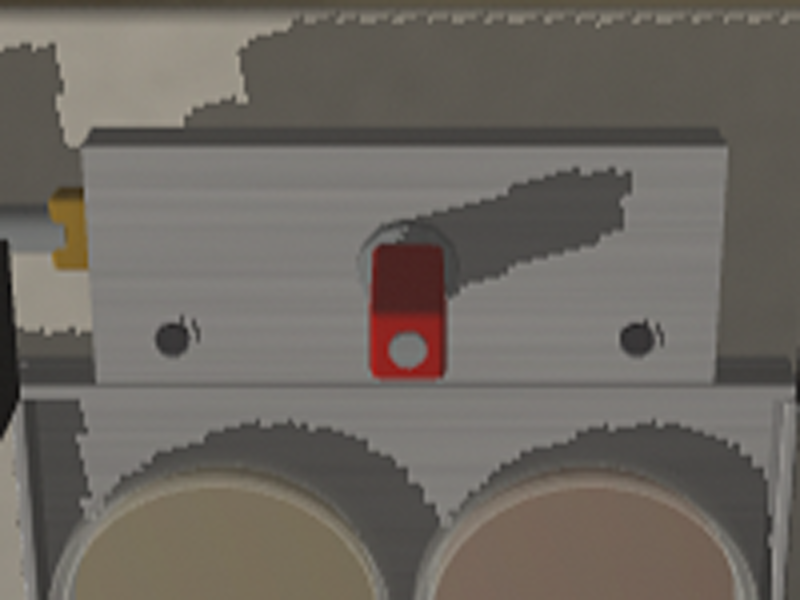

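The pin stands upright with its collar flat on the apron at (408,255). Its top is at z ≈ 0.1035, against 0.103 expected when fully home.

```bash
python3 -c "
from cell import *
print(finish_job())"
```

```text
the job is handed in; nothing more can be done
None
```

The red-handled pin is fully home through the tray eye and the drive rod's eye, with its collar flat on the apron. The gripper is clear and the job was handed in at about 36 s; no verdict came back, the side forces I read while sliding stayed around 4 N or less, and I did not re-check the bottle and timer, which the arm never worked near.

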